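Take the tall solenoid coil off its post

ROBOT

A 7-joint arm with a two-finger parallel gripper is mounted at the origin on the work surface. World frame = base frame: x ahead of the robot, y to its left, z up, the work surface at z = 0. Lengths are in m, angles in degrees, forces in N, time in s.
With the tool pointing down it reaches from about 0.4 to 0.9 m from the base axis. Payload 5.5 kg.
Tool frame: the origin (TCP) lies on the centre line of the jaws, within the pads' length; the fingertips stand 8 mm ahead of it and the grasp point (between the pads) lies 11 mm behind it; z points along the fingers, y is the line along which they close (so a half turn about z gives the same grasp; the last joint's range is limited). The gripper opens to 92 mm and grips with 3 to 60 N. Pads are 19 mm wide; open, the fingers measure 130 mm over their backs; the gripper's body (75 mm by 190 mm) begins 47 mm behind the grasp point.
Start: joints at [-56.196, 28.699, -24.465, 88.831, 12.651, 65.22, -12.049], TCP at [0.209, 0.616, 0.235] pointing down, gripper open.
Joint ranges: [-164.97, 164.97], [-17.58, 116.51], [-87.97, 89.64], [11.32, 138.91], [-80.73, 260.73], [10.89, 115.49], [-147.41, 147.41]. Speed limits (degrees/s): [147.25, 147.25, 180, 180, 180, 180, 180].

INTERFACE

Orientations are given as a 3x3 rotation matrix whose columns are the frame's x, y, z axes.
In Python, from bench import * gives the robot as it stands.
- The arm moves only by the tool servo_tool, never from a script. Its argument "steps" is a list of rows, each a list of 3 entries, a list of its own where there are three numbers: the shift along the tool's x, y, z in cm, then the turn about the tool's z in rad, then the closure, from 0 (fully open) to 1 (shut). A call has 1 to 20 rows; each row is the pose to reach, as a shift and turn from the pose commanded when the call began, along the tool's axes at that moment; what a row does not reach only later rows make up. A row lasts 1/8 s, in which the tool goes at most 62.5 mm and 10.7 degrees, less where a joint would pass 70% of its speed; a pose out of reach is approached as far as the arm can. A call with a gripper value outside its range is refused whole. The fingers move at their own pace and stop on an object; "force" is the grip in N (left out, the last holds). Time passes only in rows, so rows that repeat a pose let the fingers close. It gives the time, the measured TCP pose, the force, the opening and the grip force at its end, in the units of the state.
- sense(): the state, without advancing time (a new reading comes with each control period).
- camera(name): name is "side" or "top" or "wrist"; returns the picture (384x512x3 uint8, blue, green, red); there is no depth.
- get_calibration(name): a dict with "vfov" (degrees; the focal length in pixels is half the picture's height over the tangent of half this angle, whatever the lens; pixels are square), "cx", "cy" (the principal point, pixels), "R" (3x3) and "t" (3): a world point X has camera coordinates R X + t; the wrist camera has in their place "hand_eye" (4x4, takes a point from camera to tool coordinates, whose origin is the TCP and whose axes are the flange's). Camera axes: x right, y down, z forward; pixel columns grow to the right and rows downward; lengths in m; the calibration is good to about 2 mm. A picture is of the moment at which its call begins: read the wrist's pose just before it. get_calibration takes no time and is no camera call.
- hand_in(): hands the job in; it is judged then, once.
The state is a dict: "time": time; "joints": joint angles; "dq": joint speeds; "joint_efforts": joint torques, N m; "tcp_pos": TCP position; "ee_rot": TCP orientation; "contact_force": force on the tool from outside, world axes, zero at the start; "ft_torque": the same for the moment, N m; "opening": finger opening in m; "finger_force": force on a finger pad.
Only numpy, scipy, OpenCV 4.12 (cv2) and the standard library are available. Lean on these libraries where they do the work, as an engineer would, in place of code of your own. Each camera call takes 0.05 s, during which the arm holds its last target. There are 200 camera calls.

TASK

The tall solenoid coil in the opened drive unit is due for replacement. Slide it straight up off its post, then lower it into the empty parts tray and stand it there upright, setting it down rather than dropping it. Leave the short coil and the pulley on their posts.

Things in the scene. Friction and masses are not known exactly. Their poses are not given: they have to be found in the camera images.
- coil_tall_center (a point): centre (on the axis, half-way up) of the tall solenoid coil: black bobbin flanges 44 mm in diameter, copper winding between, 52 mm tall, bore 17 mm, 0.1 to 0.2 kg; z is its axis, up. It sits loose on one of three upright steel posts (12 mm thick) on the opened drive unit's plate: its underside 10 mm, centre 36 mm, top 62 mm and the post's tip 70 mm above the table
- coil_short_center (a point): centre (on the axis, half-way up) of the short solenoid coil, which stays: same make, 44 mm in diameter but only 26 mm tall, on another of the three identical posts, which stand 127 to 130 mm apart, each tip 70 mm above the table; the circuit board between them is less than 20 mm above the table. z is its axis, up
- pulley_center (a point): centre (on the axis, half-way up) of the metal pulley, which stays: 44 mm in diameter, 16 mm tall, on the remaining post. z is its axis, up
- tray_in (a point): centre of the inner floor of the empty grey square parts tray, which is fixed: 180 x 180 mm outside, 30 mm high, walls and floor 5 mm thick, so inside 170 x 170 mm and 25 mm deep, floor 5 mm above the table. x and y run along its sides, z up

How it is judged:
By the outcome, as a careful person would: the job done as asked, in the order asked, and still so for the second after the job is handed in, with the robot touching nothing.
It also fails if it takes over 35 s, if anything falls off the work surface, if the arm or the gripper's body presses on something with over 40 N, if the wrist force passes 120 N, or if a joint passes its speed limit or range.

## Working session

There is one attempt and no reset: what is moved stays moved. The work goes in short steps, Python scripts to look and compute and a tool call to move; the robot and the scene stay as the last step left them, time stands still between calls to the robot, and variables do not carry over. Pictures are saved under pics/ and viewed, at most 10 in all, crops included, and the job is handed in when it is done.

Besides the shell and the picture viewer there is one more tool, called after "Call:" by a JSON object that holds its "method" and its "body". servo_tool: Moves the arm, as the interface text tells. Its arguments: {"type":"object","properties":{"steps":{"type":"array","items":{"type":"array"}},"force":{"type":"number"}},"required":["steps"]}

```bash
mkdir -p pics; python3 - <<'E'
from bench import *
import cv2,numpy as np
s=sense();print({k:np.round(s[k],3).tolist() for k in s})
for n in ("top","side","wrist"):
    cv2.imwrite(f"pics/{n}0.png",camera(n)); c=get_calibration(n); print(n,{k:np.round(c[k],4).tolist() for k in c})
E
```

```text
{'time': 0.0, 'joints': [-56.198, 28.753, -24.453, 88.892, 12.652, 65.22, -12.048], 'dq': [-0.002, -0.017, -0.059, 0.038, 0.058, 0.073, 0.062], 'joint_efforts': [-0.002, -56.659, -5.818, -27.912, -0.069, 0.031, 0.0], 'tcp_pos': [0.208, 0.615, 0.234], 'ee_rot': [[-0.947, 0.321, -0.001], [0.321, 0.947, -0.002], [0.0, -0.002, -1.0]], 'contact_force': [0.461, -0.206, -0.185], 'ft_torque': [0.012, -0.004, 0.006], 'finger_force': 0.0, 'opening': 0.092}
top {'vfov': 43.2329, 'cx': 263.0215, 'cy': 191.849, 'R': [[-0.0075, -0.9999, -0.014], [-0.9824, 0.01, -0.1867], [0.1868, 0.0124, -0.9823]], 't': [0.0076, 0.5414, 1.0873]}
side {'vfov': 42.7922, 'cx': 252.56, 'cy': 199.634, 'R': [[0.7168, -0.6972, -0.0095], [-0.4605, -0.4631, -0.7573], [0.5236, 0.5472, -0.653]], 't': [-0.3848, 0.2953, 0.9294]}
wrist {'vfov': 59.9609, 'cx': 254.4028, 'cy': 191.9122, 'hand_eye': [[-0.0002, -0.9508, -0.3097, 0.0857], [1.0, -0.0001, -0.0004, -0.0005], [0.0003, -0.3097, 0.9508, -0.1504], [0.0, 0.0, 0.0, 1.0]]}
```

View pics/top0.png

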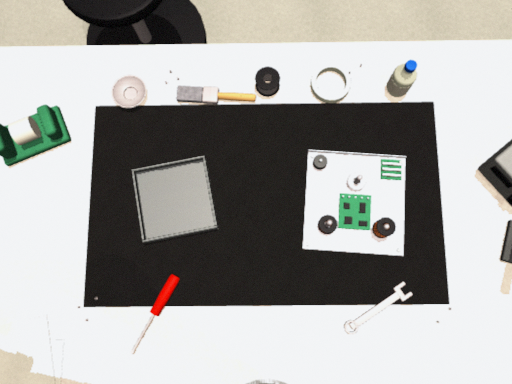

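View pics/side0.png

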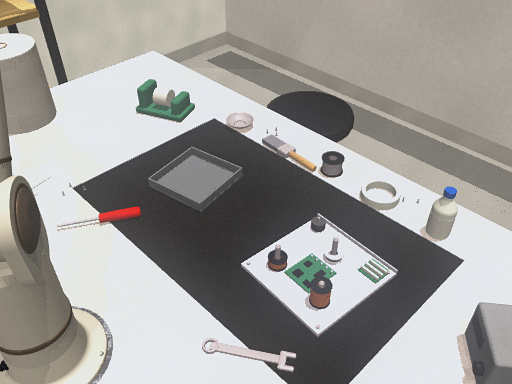

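The top view shows the tray at about (175,200), the drive unit at about (355,203), and round parts at (327,224), (384,228) and (356,182). In the side view the tall coil is the front-right one at about (320,292), the short coil is at (277,260) and the pulley is at (333,255). I'll enlarge both.

```bash
cat > h.py <<'E'
from bench import *
import cv2,numpy as np
def ray(n,u,v,s=None):
    c=get_calibration(n); f=192/np.tan(np.radians(c["vfov"]/2))
    d=np.array([(u-c["cx"])/f,(v-c["cy"])/f,1.])
    if n=="wrist":
        H=np.array(c["hand_eye"]);R=np.array(s["ee_rot"])
        return np.array(s["tcp_pos"])+R@H[:3,3], R@H[:3,:3]@d
    R=np.array(c["R"]); return -R.T@np.array(c["t"]), R.T@d
def at(n,u,v,z,s=None):
    o,d=ray(n,u,v,s); return o+d*(z-o[2])/d[2]
def proj(n,X,s=None):
    c=get_calibration(n); f=192/np.tan(np.radians(c["vfov"]/2))
    if n=="wrist":
        H=np.array(c["hand_eye"]);R=np.array(s["ee_rot"])
        p=H[:3,:3].T@(R.T@(np.array(X)-s["tcp_pos"])-H[:3,3])
    else: p=np.array(c["R"])@X+c["t"]
    return p[:2]/p[2]*f+[c["cx"],c["cy"]]
E
python3 - <<'E'
import cv2,numpy as np
a=cv2.imread("pics/top0.png")[145:260,300:415]; b=cv2.imread("pics/side0.png")[205:320,240:400]
a=cv2.resize(a,None,fx=3,fy=3,interpolation=2); b=cv2.resize(b,None,fx=2.7,fy=2.7,interpolation=2)
o=np.zeros((350,790,3),np.uint8); o[:345,:345]=a; o[:b.shape[0],355:355+b.shape[1]]=b
cv2.imwrite("pics/crop.png",o)
E
```

```text
(no output)
```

View pics/crop.png

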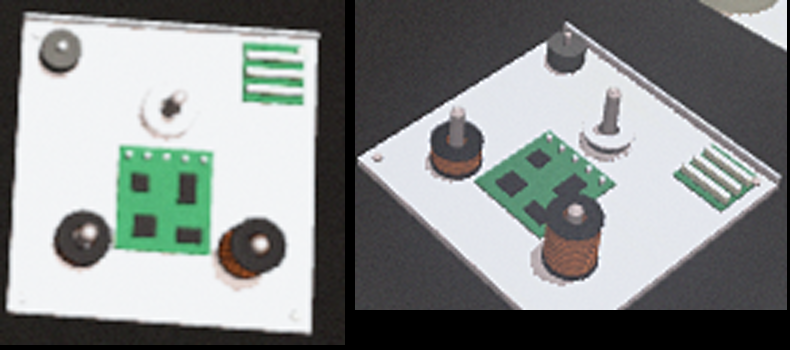

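Tall coil's post tip: top (386.7,226), side (321.5,283.1). Short coil's: top (329.7,222.3), side (278.1,246.9). Pulley's: top (360,177.3), side (335.6,239.4). The tray rim corners in the top view are about (133,170), (206,157), (217,231) and (141,242).

```bash
python3 - <<'E'
from h import *
T={}
for k,a,b in (("tall",(386.7,226),(321.5,283.1)),("short",(329.7,222.3),(278.1,246.9)),("pul",(360,177.3),(335.6,239.4))):
    p,q=at("top",*a,.07),at("side",*b,.07); T[k]=(p+q)/2; print(k,p.round(4),q.round(4))
print([round(float(np.linalg.norm(T[a]-T[b])),4) for a,b in (("tall","short"),("tall","pul"),("short","pul"))])
# tray via threshold
g=cv2.cvtColor(cv2.imread("pics/top0.png"),6)[150:250,120:230]
m=cv2.morphologyEx((g>45).astype(np.uint8),cv2.MORPH_CLOSE,np.ones((5,5)))
c=max(cv2.findContours(m,0,2)[0],key=cv2.contourArea); r=cv2.minAreaRect(c);print(r)
B=np.array([at("top",u+120,v+150,.03) for u,v in cv2.boxPoints(r)]); print(B.round(3),B.mean(0).round(4))
K=np.array([at("top",u,v,.03) for u,v in ((133,170),(206,157),(217,231),(141,242))]); print(K.round(3).tolist(),K.mean(0).round(4),np.linalg.norm(K-np.roll(K,1,0),axis=1).round(3))
s=sense();R=np.array(s["ee_rot"]);d=T["tall"]-s["tcp_pos"]
print("tool shift to tall cm",(R.T@d*100).round(2))
for k in T: print(k, "dir from tall in world deg",np.degrees(np.arctan2(*(T[k]-T["tall"])[1::-1])))
E
```

```text
tall [ 0.456  -0.2776  0.07  ] [ 0.4528 -0.2824  0.07  ]
short [ 0.4657 -0.1487  0.07  ] [ 0.4633 -0.1545  0.07  ]
pul [ 0.5698 -0.2223  0.07  ] [ 0.5675 -0.2264  0.07  ]
[0.1288, 0.1271, 0.127]
((53.590850830078125, 48.394779205322266), (75.83431243896484, 78.41021728515625), 79.90249633789062)
[[0.608 0.329 0.03 ]
 [0.64  0.142 0.03 ]
 [0.457 0.108 0.03 ]
 [0.427 0.29  0.03 ]] [0.533  0.2174 0.03  ]
[[0.602, 0.318, 0.03], [0.633, 0.141, 0.03], [0.452, 0.112, 0.03], [0.428, 0.291, 0.03]] [0.529  0.2157 0.03  ] [0.176 0.179 0.183 0.181]
tool shift to tall cm [-52.02 -76.86  16.5 ]
tall dir from tall in world deg 0.0
short dir from tall in world deg 85.50683834123738
pul dir from tall in world deg 25.991647885089346
```

Call:
{"method": "servo_tool", "body": {"steps": [[[-4.4,-2.9,0],0.09,0],[[-8.8,-5.8,0],0.18,0],[[-13.2,-8.7,0],0.27,0],[[-17.6,-11.6,0],0.36,0],[[-22,-14.5,0],0.45,0],[[-26.4,-17.4,0],0.54,0],[[-30.8,-20.3,0],0.63,0],[[-35.2,-23.2,0],0.72,0],[[-39.5,-26.1,0],0.81,0],[[-43.5,-29.5,0],0.9,0],[[-44.5,-34.2,0],1,0],[[-45.3,-39,0],1.1,0],[[-46.2,-43.8,0],1.2,0],[[-47,-48.5,0],1.3,0],[[-47.9,-53.2,0],1.4,0],[[-48.7,-58,0],1.5,0],[[-49.5,-62.7,0],1.6,0],[[-50.4,-67.5,0],1.7,0],[[-51.2,-72.2,0],1.8,0],[[-52,-76.8,0],1.85,0]]}}

```text
time: 2.65
tcp_pos: [0.4541, -0.28, 0.2346]
ee_rot: [[0.571, 0.821, 0.0], [0.821, -0.571, 0.0], [0.0, -0.0, -1.0]]
contact_force: [-0.0, 0.4, -0.5]
opening: 0.0917
finger_force: 0.0
```

```bash
python3 - <<'E'
from h import *
import json
s=sense(); im=camera("wrist"); cv2.imwrite("pics/w1.png",im)
json.dump({k:np.array(s[k]).tolist() for k in ("tcp_pos","ee_rot")},open("s1.json","w"))
print("joints",np.round(s["joints"],1)); print("expected tip",proj("wrist",[.4545,-.28,.07],s),"flange",proj("wrist",[.4545,-.28,.062],s))
E
```

```text
joints [ 12.5  15.4  19.3 106.9  -5.9  58.7  -0.6]
expected tip [255.87231811 172.99750144] flange [255.84627797 170.94181191]
```

View pics/w1.png

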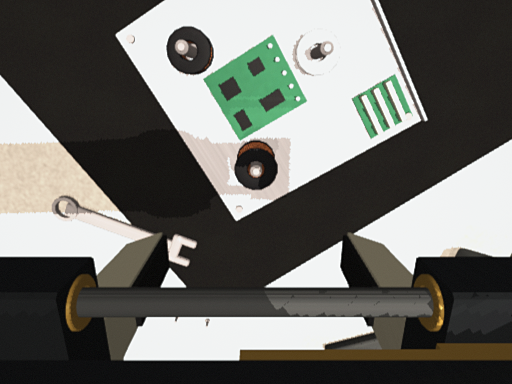

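The wrist view shows the tall coil's post tip at (256,171), against a prediction of (256,173). It's centred along the jaw line and about 2 mm off along tool +x. The jaw line also clears the other two posts, so I'll descend.

Call:
{"method": "servo_tool", "body": {"steps": [[[0.1,0,3],0,0],[[0.2,0,6],0,0],[[0.2,0,9],0,0],[[0.2,0,12],0,0],[[0.2,0,14.5],0,0],[[0.2,0,16.5],0,0],[[0.2,0,18],0,0],[[0.2,0,19.3],0,0],[[0.2,0,20.3],0,0],[[0.2,0,20.3],0,0]], "force": 20}}

```text
time: 3.95
tcp_pos: [0.4553, -0.2768, 0.0311]
ee_rot: [[0.57, 0.822, -0.001], [0.822, -0.57, 0.001], [-0.0, -0.001, -1.0]]
contact_force: [-0.7, -0.8, 0.4]
opening: 0.092
finger_force: 0.0
```

Call:
{"method": "servo_tool", "body": {"steps": [[[0,0,0],0,0.3],[[0,0,0],0,0.4],[[0,0,0],0,0.45],[[0,0,0],0,0.5],[[0,0,0],0,0.6],[[0,0,0],0,1],[[0,0,0],0,1],[[0,0,0],0,1],[[0,0,0],0,1]]}}

```text
time: 5.08
tcp_pos: [0.456, -0.2772, 0.0318]
ee_rot: [[0.57, 0.822, 0.0], [0.822, -0.57, -0.0], [0.0, 0.001, -1.0]]
contact_force: [1.8, -0.9, 1.4]
opening: 0.0439
finger_force: 20.0
```

Call:
{"method": "servo_tool", "body": {"steps": [[[0,0.1,0],0,1],[[0,0.1,0],0,1],[[0,0.1,-0.4],0,1],[[0,0.1,-0.8],0,1],[[0,0.1,-1.2],0,1]]}}

```text
time: 5.7
tcp_pos: [0.4564, -0.2775, 0.0438]
ee_rot: [[0.57, 0.822, -0.0], [0.822, -0.57, 0.0], [-0.0, -0.0, -1.0]]
contact_force: [-0.1, -0.2, -1.8]
opening: 0.044
finger_force: 20.0
```

```bash
python3 - <<'E'
from h import *
s=sense(); cv2.imwrite("pics/w2.png",np.vstack([camera("wrist")[60:384,:], cv2.resize(camera("side")[180:340,200:456],None,fx=2,fy=2)[:270]]))
print(np.round(s["contact_force"],2),np.round(s["ft_torque"],3),s["tcp_pos"])
E
```

```text
[-0.12 -0.17 -1.84] [-0.143  0.003 -0.026] [ 0.45636379 -0.27752274  0.04379463]
```

View pics/w2.png

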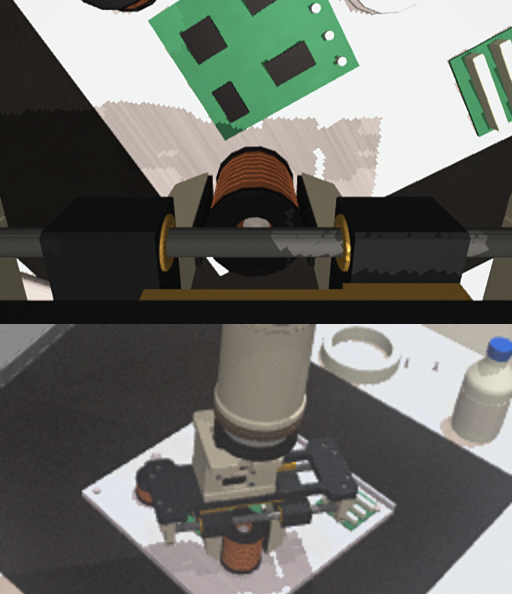

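The coil is held between the pads (opening 44 mm). It's rising with about its own weight and no side load, so I'll keep lifting straight up.

Call:
{"method": "servo_tool", "body": {"steps": [[[0,0,-0.7],0,1],[[0,0,-1.6],0,1],[[0,0,-2.5],0,1],[[0,0,-3.4],0,1],[[0,0,-4.3],0,1],[[0,0,-5.2],0,1],[[0,0,-6.2],0,1],[[0,0,-7.5],0,1],[[0,0,-9],0,1],[[0,0,-10.5],0,1],[[0,0,-12],0,1],[[0,0,-12.6],0,1],[[0,0,-12.6],0,1]]}}

```text
time: 7.42
tcp_pos: [0.4568, -0.2777, 0.1702]
ee_rot: [[0.57, 0.822, 0.001], [0.822, -0.57, -0.0], [0.0, 0.001, -1.0]]
contact_force: [-0.2, 0.7, -2.0]
opening: 0.044
finger_force: 20.0
```

```bash
python3 - <<'E'
from h import *
s=sense(); R=np.array(s["ee_rot"])
cv2.imwrite("pics/s3.png",np.hstack([camera("side")[60:384,150:480],camera("top")[100:384,100:450][:324].copy() if 0 else cv2.copyMakeBorder(camera("top")[100:384,100:450],0,40,0,0,0)]))
for n in ((.531,.2165),): print("shift cm",(R.T@(np.array([*n,.17])-s["tcp_pos"])*100).round(2))
print(np.round(s["contact_force"],2),s["tcp_pos"],np.round(s["joints"],1))
E
```

```text
shift cm [ 4.485e+01 -2.205e+01  1.000e-02]
[-0.16  0.67 -2.02] [ 0.45680911 -0.2776881   0.17021491] [ 13.1  20.1  18.6 110.2  -8.1  50.9   1. ]
```

View pics/s3.png

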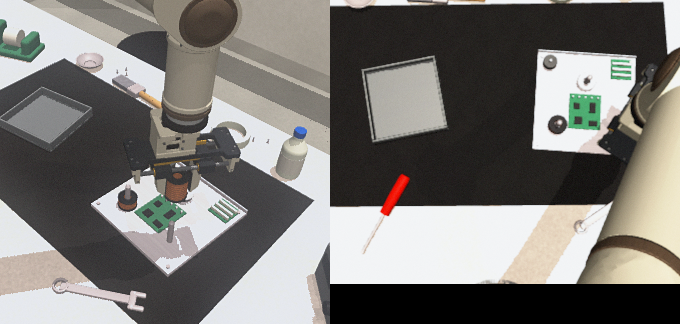

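The coil is clear of its post, and the short coil and pulley are still in place. The tray is at the same spot, so I'll carry the coil over to it.

Call:
{"method": "servo_tool", "body": {"steps": [[[1,-0.5,0],0,1],[[3,-1.5,0],0,1],[[6,-3,0],0,1],[[9.4,-4.6,0],0,1],[[12.8,-6.3,0],0,1],[[16.2,-8,0],0,1],[[19.6,-9.6,0],0,1],[[23,-11.3,0],0,1],[[26.4,-13,0],0,1],[[29.8,-14.7,0],0,1],[[33.2,-16.3,0],0,1],[[36.6,-18,0],0,1],[[39.6,-19.5,0],0,1],[[42.2,-20.7,0],0,1],[[43.8,-21.5,0],0,1],[[44.8,-22,0],0,1],[[44.8,-22,0],0,1],[[44.8,-22,0],0,1]]}}

```text
time: 9.78
tcp_pos: [0.5309, 0.2145, 0.1696]
ee_rot: [[0.571, 0.821, -0.0], [0.821, -0.571, -0.001], [-0.001, 0.0, -1.0]]
contact_force: [-0.5, -0.6, -1.9]
opening: 0.0441
finger_force: 20.0
```

```bash
python3 - <<'E'
from h import *
s=sense(); w=camera("wrist")
cv2.imwrite("pics/s4.png",np.hstack([w[0:384,:], camera("side")[60:444,100:380][:324].copy() if 0 else cv2.copyMakeBorder(camera("side")[60:384,100:380],0,60,0,0,0)]))
a=np.radians(10);u=np.array([np.cos(a),np.sin(a)]);v=np.array([-u[1],u[0]])
for i,j in ((1,1),(1,-1),(-1,-1),(-1,1)): print((i,j),proj("wrist",np.array([*(np.array([.531,.2165])+.09*(i*u+j*v)),.03]),s).round(1))
print(np.round(s["contact_force"],2),s["tcp_pos"],np.round(s["joints"],1),s["ee_rot"])
E
```

```text
(1, 1) [254.9  22.3]
(1, -1) [395.1 178.8]
(-1, -1) [254. 298.]
(-1, 1) [113.7 177.9]
[-0.52 -0.63 -1.86] [0.53091244 0.21447154 0.16962447] [-29.8  23.2   6.4 104.5  -3.1  52.5 -56.8] [[ 5.70850822e-01  8.21053731e-01 -3.30928678e-04]
 [ 8.21053271e-01 -5.70850866e-01 -9.03146916e-04]
 [-9.30443068e-04  2.43852086e-04 -9.99999537e-01]]
```

View pics/s4.png

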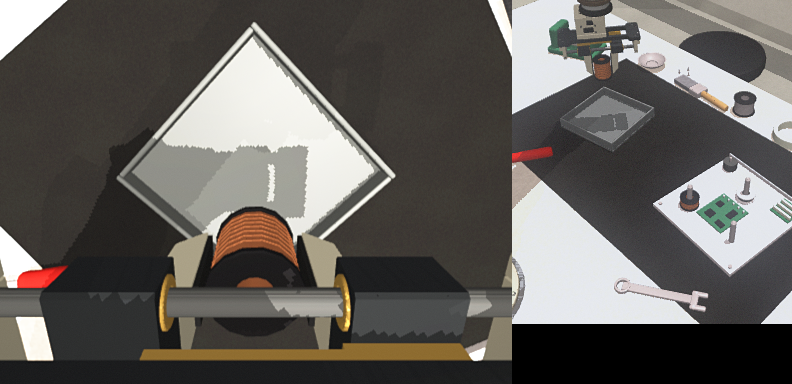

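The tray's rim corners appear at (254,24), (394,177) and (118,178), within a few pixels of the prediction, so the coil hangs over the tray's centre. I'll lower it, slowly at the end.

Call:
{"method": "servo_tool", "body": {"steps": [[[0,0,1],0,1],[[0,0,3],0,1],[[0,0,5.5],0,1],[[0,0,8],0,1],[[0,0,10],0,1],[[0,0,11.8],0,1],[[0,0,12.8],0,1],[[0,0,13.4],0,1],[[0,0,13.7],0,1],[[0,0,13.7],0,1]]}}

```text
time: 11.12
tcp_pos: [0.5312, 0.2161, 0.033]
ee_rot: [[0.57, 0.822, 0.001], [0.822, -0.57, 0.0], [0.001, 0.0, -1.0]]
contact_force: [-0.2, 0.2, -1.8]
opening: 0.044
finger_force: 20.0
```

Call:
{"method": "servo_tool", "body": {"steps": [[[0,0,0.1],0,1],[[0,0,0.2],0,1],[[0,0,0.3],0,1],[[0,0,0.4],0,1],[[0,0,0.5],0,1],[[0,0,0.55],0,1],[[0,0,0.55],0,1]]}}

```text
time: 12.0
tcp_pos: [0.5308, 0.216, 0.0271]
ee_rot: [[0.569, 0.822, -0.0], [0.822, -0.569, -0.0], [-0.0, -0.0, -1.0]]
contact_force: [0.3, 0.6, -1.5]
opening: 0.0442
finger_force: 20.0
```

Predicted touch is at a TCP height of about 0.0268, so I'll creep the last fraction.

Call:
{"method": "servo_tool", "body": {"steps": [[[0,0,0.05],0,1],[[0,0,0.1],0,1],[[0,0,0.1],0,1]]}}

```text
time: 12.38
tcp_pos: [0.531, 0.216, 0.0268]
ee_rot: [[0.57, 0.822, 0.0], [0.822, -0.57, 0.0], [0.0, -0.0, -1.0]]
contact_force: [-1.6, -1.4, 4.5]
opening: 0.0445
finger_force: 20.0
```

The force has changed sign to 4.5 N upward, so the coil is standing on the floor. I'll open gently, then go straight up.

Call:
{"method": "servo_tool", "body": {"steps": [[[0,0,0.05],0,0.5],[[0,0,0.05],0,0.48],[[0,0,0.05],0,0.45],[[0,0,0.05],0,0.4],[[0,0,0.05],0,0.3],[[0,0,0.05],0,0.2],[[0,0,0.05],0,0.2],[[0,0,-0.5],0,0.2],[[0,0,-1.5],0,0.2],[[0,0,-3],0,0.2],[[0,0,-5],0,0.2],[[0,0,-8],0,0.2],[[0,0,-11],0,0.2],[[0,0,-14],0,0.2],[[0,0,-16],0,0.2],[[0,0,-16],0,0.2]]}}

```text
time: 14.38
tcp_pos: [0.5324, 0.2165, 0.189]
ee_rot: [[0.57, 0.822, 0.005], [0.822, -0.57, 0.002], [0.005, 0.002, -1.0]]
contact_force: [-0.3, -0.1, -1.1]
opening: 0.0732
finger_force: 0.0
```

```bash
python3 - <<'E'
from h import *
s=sense()
cv2.imwrite("pics/s5.png",np.hstack([camera("wrist"), cv2.copyMakeBorder(camera("side")[60:384,100:380],0,60,0,0,0)]))
print(np.round(s["contact_force"],2),s["tcp_pos"],s["opening"],proj("wrist",[.531,.216,.057],s))
E
```

```text
[-0.33 -0.13 -1.11] [0.53236138 0.21654682 0.1890478 ] 0.07316315489959159 [254.39424829 184.67506626]
```

View pics/s5.png

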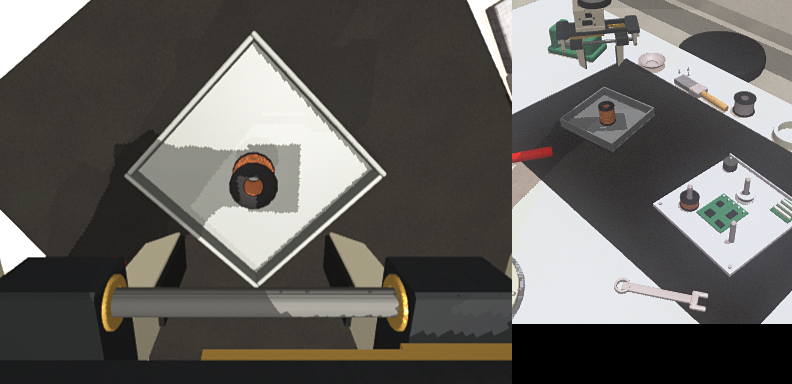

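The coil stands upright at the tray's centre, with its top at about (254,185) as predicted. The gripper is clear, and the short coil and pulley are still on their posts.

```bash
python3 -c "
from bench import *
print(hand_in())"
```

```text
the job is handed in; nothing more can be done
None
```

The tall coil was slid straight up off its post and set down upright in the middle of the parts tray; the short coil and the pulley stayed on their posts, and the job was handed in after about 14.5 s.

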